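Gauge the hub's bearing seat

TASK

Draw the dummy axle out of the hub's bore and park it in the fork's side notch, hanging fully home by its flange. Then take the plunger gauge from the wooden block and, keeping it upright, hold its tip gently on the little round seat in the middle of the bore's floor, pressed in about half its 12 mm travel and never to its stop; leave all the other things where they are. Finish while still holding the gauge there: do not put it down or let go.

Things in the scene. Friction and masses are not known exactly. Their poses are not given: they have to be found in the camera images.
- fixture: Fixed grey plate 96 x 190 x 12 mm (x, y, z), flat on the bench, turned up to 50 degrees; origin at the centre of its underside, z up. At y = +42 mm stands a dark steel hub shell, 60 mm high, 40 mm diameter, with two 58 mm flanges; at the -y end an aluminium two-pronged fork, 52 mm across x, 60 mm high. Hub and fork both end 72 mm above the bench.
- bore_mouth (a point): Centre of the mouth of the hub's vertical blind bore (23 mm diameter, 45 mm deep), 72 mm above the bench. The dummy axle stands in it at the start. Axes as the fixture's.
- seat_top (a point): Centre of the top of the seat: the marked spot, a round brass button 12 mm in diameter and 3 mm high in the middle of the bore's floor. Its top is 42 mm below the bore's mouth (30 mm above the bench).
- seat: The seat button itself; origin at the centre of its underside, on the bore's floor. Rigid and fixed.
- notch (a point): Point in the fork's side notch at the height of the prongs' tops (72 mm above the bench). The notch is a slot 24 mm wide in x, open at the top and to the plate's -y end, 60 mm deep down to the plate; its closed end is 22 mm to +y of this point and the prongs' open ends 22 mm to -y. Axes as the fixture's.
- pin: Dummy axle, loose, plain steel, about 0.17 kg, z up its axis. Origin: centre of the flange's underside. Below: shank 20 mm diameter, 40 mm long. Flange 36 mm diameter, 5 mm thick. Above it: round grip 16 mm diameter, 38 mm long (top 43 mm above origin). The flange rests on the hub's top at the start, on the prongs' tops when parked (origin at the notch point's height).
- block: Fixed wooden tool block 56 x 130 x 75 mm (x, y, z); origin at the centre of its underside. The gauge stands in its hole at y = +30 mm, the awl in its hole at y = -40 mm.
- gauge: Plunger gauge, loose, about 0.15 kg, round, z up its axis; origin at the centre of its collar's underside, resting on the block's top (75 mm up). Above: collar 36 mm diameter, 4 mm; plain barrel 28 mm diameter from 4 to 50 mm (grip here); black dial head 28 mm diameter to 60 mm, white face on top. Below: stem 12 mm diameter to -50 mm, then the 6 mm spring plunger, free tip at -64 mm.
- gauge_grip (a point): Point on the gauge's axis, inside the barrel, 32 mm above the gauge's origin, 96 mm above its free tip.
- gauge_tip (a point): Centre of the plunger's tip; it moves with the plunger.
- plunger (a joint): How far the gauge's plunger is pushed in, m: 0 free, 0.012 at its stop. Spring: 0.8 N to start, then 0.4 N per mm.
- awl: Bystander: awl with a turned wooden handle 46 mm high, 24 mm diameter, standing in the block beside the gauge; origin at the handle's underside (block top).
- locknut: Bystander: loose steel lock ring 22 mm diameter, 6 mm high, lying on the fixture's plate between hub and fork, near its edge; origin under its centre.
- spanner: Bystander: steel spanner lying flat on the bench beyond the work.
- screwdriver: Bystander: screwdriver lying on the bench at the right.
- cog: Bystander: dark steel spacer ring, 46 mm diameter, 5 mm thick, with a 24 mm hole, flat on the bench between fixture and block.
- oil: Bystander: upright oil bottle, 40 mm diameter, 110 mm high, at the left.
- cup: Bystander: steel bowl 70 mm diameter, 50 mm high, at the right.
Things that resemble listed ones, but are neither listed nor needed, are in the scene too. What is shaped like the pin but orange or red is not meant.

How it is judged (in metres and radians):
On the way, in this order (a step that is already met when the one before it is completed fails the run):
1. the dummy axle is drawn right out of the bore (z of pin in the frame of bore_mouth above 0.042 m), for 0.1 s.
2. the dummy axle hangs in the side notch, let go (horizontal distance between pin and notch below 0.014 m and z of pin in the frame of notch between -0.003 and 0.004 m and angle between pin's own z axis and vertical below 0.12 rad and contact force between the fingers and pin below 0.1 N and linear speed of pin below 0.02 m/s), for 0.3 s.
3. the gauge is lifted out of the block by the gripper (z of gauge in the frame of block above 0.135 m and contact force between the fingers and gauge above 1 N), for 0.1 s.
At the end, for the whole second after the job is handed in: Gauge gripped, still, upright (0.10 rad), tip within 5 mm of the seat centre, plunger in 3 to 9 mm, 1 to 8 N on the seat, clear of the block; dummy axle let go in the notch: within 14 mm of the notch point, flange on the prongs (-3 to +4 mm), upright (0.12 rad) (horizontal distance between pin and notch below 0.014 m and z of pin in the frame of notch between -0.003 and 0.004 m and angle between pin's own z axis and vertical below 0.12 rad and contact force between the fingers and pin below 0.1 N and horizontal distance between gauge_tip and seat_top below 0.005 m and angle between gauge's own z axis and vertical below 0.1 rad and value of joint plunger between 0.003 and 0.009 m and contact force between gauge and seat between 1 and 8 N and contact force between the fingers and gauge above 2 N and contact force between gauge and block below 0.1 N and linear speed of gauge below 0.02 m/s); the arm keeps its last pose, push and grip.
It fails at once if the gauge's plunger is driven to its stop (value of joint plunger above 0.0115 m).
It fails at once if a bystander (awl, lock ring, spanner, screwdriver, spacer, oil bottle or bowl) is moved more than 30 mm (distance of any of awl, locknut, spanner, screwdriver, cog, oil, cup from where it was at the start of the episode above 0.03 m).
It also fails if it takes over 61 s, if anything falls off the work surface, if the arm or the gripper's body presses on something with over 40 N, if the wrist force passes 120 N, or if a joint passes its speed limit or range.

ROBOT

A 7-joint arm with a two-finger parallel gripper is mounted at the origin on the work surface. World frame = base frame: x ahead of the robot, y to its left, z up, the work surface at z = 0. Lengths are in mm, angles in rad, forces in N, time in s.
With the tool pointing down it reaches from about 350 to 900 mm from the base axis. Payload 7.2 kg.
Tool frame: the origin (TCP) lies midway between the tips of the shut fingers; the grasp point (between the pads) lies 19 mm behind it (env.tcp_to_grasp is the distance from the TCP to the grasp point, in mm); z points along the fingers, y is the line along which they close (so a half turn about z gives the same grasp; the last joint's range is limited). The gripper opens to 85 mm and grips with 20 to 120 N. Pads are 22 mm wide; open, the fingers measure 114 mm over their backs; the gripper's body (76 mm by 85 mm) begins 54 mm behind the grasp point. The pads swing forward as they close: fully open they stand 13 mm farther back than shut.
Start: joints at [-1.263, 0.411, -0.013, 1.596, 0.006, 1.134, -0.082], TCP at [229.395, 581.384, 204.297] pointing down, gripper open.
Joint ranges: [-2.95, 2.95], [-0.29, 1.99], [-1.47, 1.44], [0.14, 2.54], [-1.03, 4.17], [0.13, 1.85], [-2.86, 2.86]. Speed limits (rad/s): [2.39, 2.39, 3.01, 3.01, 3.14, 3.14, 3.14].

INTERFACE

Orientations are given as a unit quaternion [x, y, z, w].
In Python, from plant import env gives the robot as it stands. The module is installed in compiled form; this text tells all that it offers.
- The arm moves only by the tool step_arm, never from a script. Its argument "motion" is a list that holds one entry, the list of rows, each a list of 6 numbers: the shift along the world's x, y, z each as a share of 0.12 m, from -1 to 1, then the turn, a rotation vector about the world's x, y, z each as a share of pi rad, from -1 to 1. In form: [[[dx, dy, dz, rx, ry, rz], ...]]. A call has 1 to 8 rows; each row is the pose to reach, as a shift and turn from the pose commanded when the call began, turning the shorter way round; what a row does not reach only later rows make up. A row lasts 1/10 s, in which the tool goes at most 50 mm and 8.59 degrees, less where a joint would pass 70% of its speed; a pose out of reach is approached as far as the arm can. A call with a number of a shift or a turn outside -1 to 1 is refused whole. A call with a gripper value outside its range is refused whole. "gripper" is the opening, from 0 (shut) to 1 (fully open), set as the call begins (left out, the last holds). The fingers move at their own pace and stop on an object; "grip_force" is the grip in N (left out, the last holds). Time passes only in rows, so rows that repeat a pose let the fingers close. It gives the time, the measured TCP pose, the force, the opening and the grip force at its end, in the units of the state.
- env.read_state(): the state, without advancing time (a new reading comes with each control period).
- env.capture(name): name is "scene" or "top"; returns the picture (384x512x3 uint8, red, green, blue); there is no depth.
- env.get_calibration(name): a dict with "fx", "fy", "cx", "cy" (pixels), "D" ([k1, k2, p1, p2, k3] as OpenCV has them; the pictures are not rectified), "position" and "attitude" of the camera in the world. Camera axes: x right, y down, z forward; pixel columns grow to the right and rows downward; lengths in mm; the calibration is good to about 2 mm. A picture is of the moment at which its call begins. get_calibration takes no time and is no camera call.
- env.job_done(): hands the job in; it is judged then, once.
Trained networks look in the newest picture that a camera, given by its name, has taken for a name from the list of things; names that differ only in an ending like _2 or _b are one class to them, and where a whole thing is asked for, a point or a joint stands for the part that bears it (a point fixed in the world has none). Each returns a list of dicts, best first, with "p" (0 to 1); they miss things now and then, are a little off and sometimes report something else, mostly with a low value. They report only what shows in the picture. A call takes as long as a camera call. They do not tell look-alikes from the thing itself.
- env.cut_out(camera, name): "pixels" (384x512 bool, what is visible of it) and "rect" ([left, top, width, height] in pixels, round what is visible of it).
- env.pinpoint(camera, name): "location" ([column, row] in pixels: a listed point, or the origin of a listed thing).
The state is a dict: "clock": time; "joint_positions": joint angles; "qvel": joint speeds; "joint_efforts": joint torques, N m; "tcp_pos": TCP position; "tcp_rot": TCP orientation; "wrist_force": force on the tool from outside, world axes, zero at the start; "torque": the same for the moment, N m; "grip_width": opening from 0.0 (shut) to 1.0 (fully open); "gripper_force": force on a finger pad.
Only numpy, scipy, OpenCV 4.12 (cv2) and the standard library are available. Lean on these libraries where they do the work, as an engineer would, in place of code of your own. Each camera call takes 0.05 s, during which the arm holds its last target. There are 200 camera calls.

## Working session

There is one attempt and no reset: what is moved stays moved. The work goes in short steps, Python scripts to look and compute and a tool call to move; the robot and the scene stay as the last step left them, time stands still between calls to the robot, and variables do not carry over. Pictures are saved under pics/ and viewed, at most 10 in all, crops included, and the job is handed in when it is done.

Besides the shell and the picture viewer there is one more tool, called after ">>>" in YAML: its name, and indented under it one key for each argument. step_arm: Moves the arm, as the interface text tells. Its arguments: {"type":"object","properties":{"motion":{"type":"array","items":{"type":"array","items":{"type":"array","items":{"type":"number"}}}},"gripper":{"type":"number"},"grip_force":{"type":"number"}},"required":["motion"]}

```bash
mkdir -p pics
cat > h.py <<'E'
import numpy as np,cv2
from scipy.spatial.transform import Rotation as R
from plant import env
def cal(n):
    c=env.get_calibration(n);K=np.array([[c['fx'],0,c['cx']],[0,c['fy'],c['cy']],[0,0,1.]])
    a=np.array(c['attitude'],float)
    Rm=a if a.shape==(3,3) else R.from_quat(a).as_matrix()
    return K,np.array(c['D'],float),np.array(c['position'],float),Rm
def ray(n,uv):
    K,D,p,Rm=cal(n);x=cv2.undistortPoints(np.array([[uv]],float),K,D)[0,0]
    d=Rm@np.array([x[0],x[1],1]);return p,d/np.linalg.norm(d)
def atz(n,uv,z):
    p,d=ray(n,uv);return p+d*(z-p[2])/d[2]
def tri(uvs,uvt):
    p,d=ray('scene',uvs);q,e=ray('top',uvt)
    s=np.linalg.lstsq(np.c_[d,-e],q-p,rcond=None)[0]
    a,b=p+d*s[0],q+e*s[1];return (a+b)/2,np.linalg.norm(a-b)
def proj(n,X):
    K,D,p,Rm=cal(n);r=cv2.Rodrigues(Rm.T)[0]
    return cv2.projectPoints(np.array(X,float).reshape(-1,1,3),r,-Rm.T@p,K,D)[0][:,0]
E
cat > a.py <<'E'
from h import *
for n in('scene','top'):
    im=env.capture(n);cv2.imwrite(f'pics/{n}0.png',im[...,::-1]);print(n,env.get_calibration(n))
    for o in('pin','gauge','gauge_grip','bore_mouth','notch','fixture','block','awl','seat_top','locknut','cog'):
        print(o,[(np.round(r['location'],1).tolist(),round(r['p'],2)) for r in env.pinpoint(n,o)][:4])
print(env.read_state())
E
python3 a.py
```

```text
scene {'fx': 416.316488656386, 'fy': 416.316488656386, 'cx': 246.25282419201932, 'cy': 195.35036550111343, 'D': array([-0.09215785,  0.        ,  0.        ,  0.        ,  0.        ]), 'position': array([1095.80898476,  667.90064826,  926.68934213]), 'attitude': array([ 0.28629989,  0.8785909 , -0.36374689, -0.11746744])}
pin [([280.4, 172.4], 0.5), ([244.9, 175.0], 0.44), ([264.7, 155.7], 0.44), ([290.1, 189.8], 0.43)]
gauge [([310.7, 225.3], 0.82)]
gauge_grip [([309.3, 220.9], 0.6)]
bore_mouth [([243.3, 173.0], 0.8)]
notch [([217.3, 161.9], 0.78)]
fixture [([232.7, 187.5], 0.79), ([294.6, 211.4], 0.32)]
block [([300.7, 236.1], 0.72)]
awl [([296.8, 213.7], 0.58)]
seat_top []
locknut [([242.2, 220.1], 0.51), ([226.0, 188.6], 0.48)]
cog [([243.0, 222.5], 0.69)]
top {'fx': 367.1768482778795, 'fy': 367.1768482778795, 'cx': 254.64185982465534, 'cy': 195.106761060965, 'D': array([-0.09284115,  0.        ,  0.        ,  0.        ,  0.        ]), 'position': array([ 411.22617964,   -8.8467412 , 1234.32821144]), 'attitude': array([-0.69645921,  0.71225946, -0.06414041,  0.05930466])}
pin [
[... 500 characters left out ...]
41112297, -0.01268637,  1.59619901,  0.00560904,
        1.1342843 , -0.0821807 ]), 'qvel': array([ 2.83227850e-04, -5.73696396e-04, -8.10568505e-04,  3.13851115e-05,
        2.89266079e-03,  8.56277478e-04,  7.44773519e-05]), 'joint_efforts': array([ 1.61478210e-04, -6.00441957e+01,  6.81212191e-01, -2.99727666e+01,
        1.40149560e-02,  2.02479103e-03,  1.41622692e-05]), 'tcp_pos': array([229.42282904, 581.3789033 , 204.28364014]), 'tcp_rot': array([1.86797893e-01, 9.82398365e-01, 1.01587952e-05, 7.75474435e-06]), 'wrist_force': array([-0.13957807, -0.03048705,  0.89741754]), 'torque': array([-0.01083442,  0.02364829, -0.01852449]), 'gripper_force': 0.0, 'grip_width': 1.000883980708986}
```

```bash
cat > b.py <<'E'
from h import *
a=cv2.imread('pics/scene0.png')[100:300,160:400];b=cv2.imread('pics/top0.png')[120:300,150:360]
cv2.imwrite('pics/s1.png',cv2.resize(a,(720,600),interpolation=cv2.INTER_CUBIC));cv2.imwrite('pics/t1.png',cv2.resize(b,(700,600),interpolation=cv2.INTER_CUBIC))
f=lambda r:np.round(r,1).tolist()
for k,(s,t) in dict(gauge=((310.7,225.3),(190,224.9)),grip=((309.3,220.9),(189.3,220.9)),mouth=((243.3,173),(282.1,214.8)),pin2=((244.9,175),(279.9,215.5)),notch=((217.3,161.9),(308.8,202.5)),block=((300.7,236.1),(207.4,224.1)),awl=((296.8,213.7),(216.7,223.6)),fixture=((232.7,187.5),(294.3,214.6)),cog=((243,222.5),(251.8,196.8)),p1=((280.4,172.4),(272.9,253.3)),p3=((264.7,155.7),(298.9,254.4))).items():
    X,e=tri(s,t);print(k,f(X),round(e,1))
E
python3 b.py
```

```text
gauge [526.6, 183.2, 84.2] 8.5
grip [535.8, 182.4, 107.6] 6.1
mouth [549.1, -103.8, 76.2] 3.2
pin2 [547.6, -97.2, 72.0] 2.8
notch [586.4, -190.5, 79.7] 2.4
block [529.9, 144.4, 4.5] 8.9
awl [523.4, 108.8, 64.3] 13.2
fixture [559.0, -152.6, -17.3] 5.9
cog [623.0, -7.5, -13.4] 7.5
p1 [428.2, -71.9, 38.0] 6.2
p3 [424.0, -156.0, 48.3] 1.9
```

View pics/s1.png

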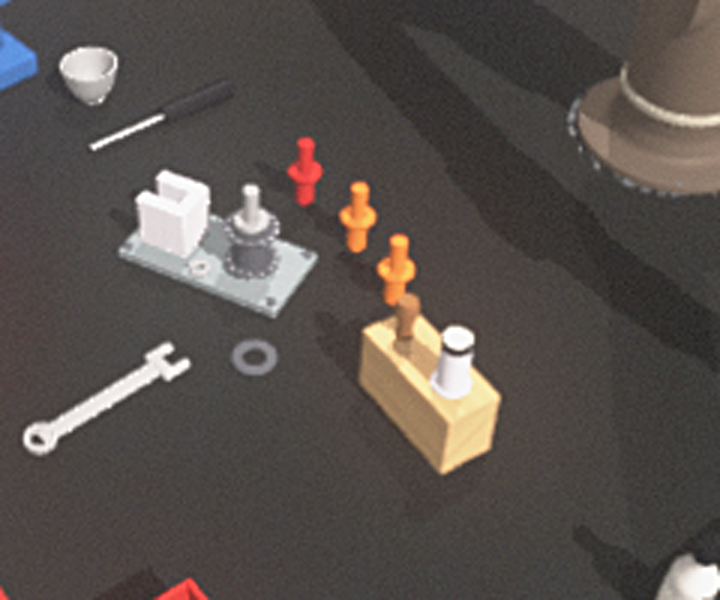

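View pics/t1.png

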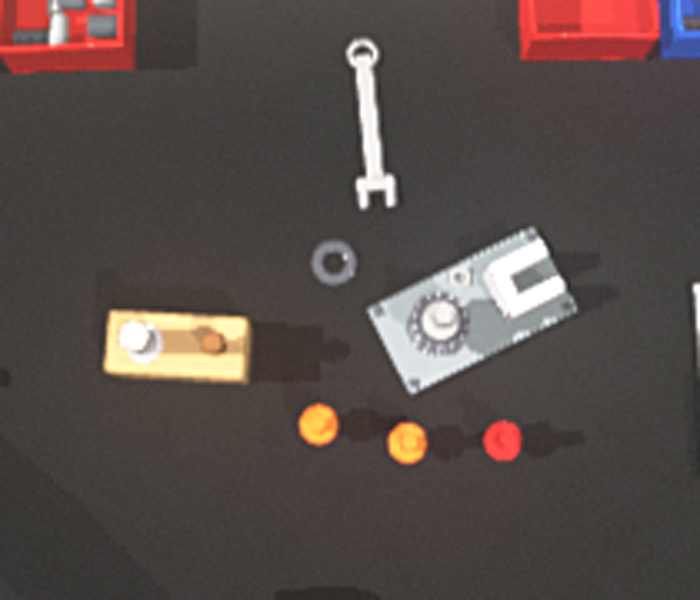

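View pics/scene0.png

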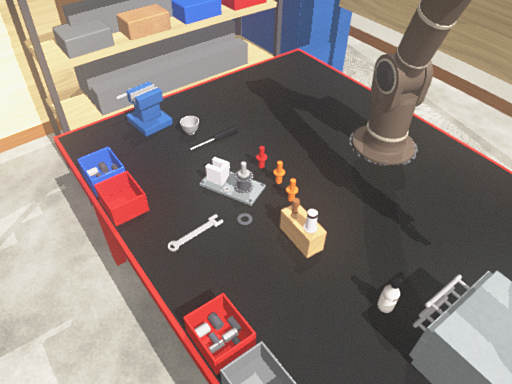

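The scene crop shows the steel pin standing in the dark hub, scene px (244,172) and top px (281,215). The candidates shaped like it are two orange ones, scene (279,172) and (291,190), and a red one, scene (262,156). Only the plain steel one in the hub fits. The gauge (white, black head) is at scene (311,220), in the left hole of the block, and the awl is beside it. Next I'll make one enlarged crop of the fixture with a fitted model overlay.

```bash
cat > c.py <<'E'
from h import *
f=lambda r:np.round(r,1).tolist()
print(f(proj('scene',[[0,0,0],[229,581,204]])),f(proj('top',[[0,0,0],[229,581,204]])))
for n in('scene','top'):
    for o in('pin','fixture','gauge','block'):
        for r in env.cut_out(n,o)[:4]:
            m=r['pixels'].astype(np.uint8);ys,xs=np.nonzero(m);print(n,o,round(r['p'],2),f(r['rect']),m.sum())
            if o in('fixture','block') : print('  minrect',cv2.minAreaRect(np.c_[xs,ys].astype(np.float32)))
s=cv2.imread('pics/scene0.png')[145:210,195:270];t=cv2.imread('pics/top0.png')[180:245,255:330]
c=[cv2.resize(i,None,fx=5.2,fy=8.0 if 0 else 5.2,interpolation=cv2.INTER_LINEAR) for i in(s,t)]
cv2.imwrite('pics/fx.png',np.hstack(c))
E
python3 c.py
```

```text
[[382.6, 144.4], [526.8, 238.0]] [[252.9, 388.6], [43.4, 328.0]]
scene pin 0.62 [239.0, 161.4, 13.8, 18.4] 131
scene pin 0.56 [277.0, 162.2, 8.4, 19.1] 125
scene pin 0.52 [259.0, 146.2, 8.2, 21.4] 133
scene pin 0.5 [283.4, 178.6, 16.5, 24.8] 162
scene fixture 0.81 [199.2, 159.9, 67.4, 43.8] 1616
  minrect ((232.9576416015625, 181.8505859375), (61.99210739135742, 32.7423095703125), 22.833654403686523)
scene gauge 0.53 [302.5, 209.0, 14.6, 25.8] 260
scene block 0.72 [280.0, 204.5, 45.2, 53.9] 1291
  minrect ((302.0000305175781, 229.0), (56.47092819213867, 30.892921447753906), 48.36646270751953)
top pin 0.58 [266.0, 248.8, 11.5, 11.8] 101
top pin 0.51 [239.6, 242.9, 10.2, 11.7] 73
top pin 0.33 [263.2, 189.2, 57.8, 48.2] 1394
top fixture 0.55 [262.6, 185.8, 58.7, 50.5] 1595
  minrect ((291.2000427246094, 212.39999389648438), (30.410520553588867, 57.24333572387695), 63.43495178222656)
top fixture 0.26 [277.3, 210.8, 10.1, 9.4] 91
  minrect ((282.0, 216.00001525878906), (9.899494171142578, 9.899494171142578), 45.0)
top block 0.81 [181.1, 213.0, 43.2, 20.5] 667
  minrect ((202.8689727783203, 224.07241821289062), (43.26669692993164, 19.266551971435547), 4.763641834259033)
```

View pics/fx.png

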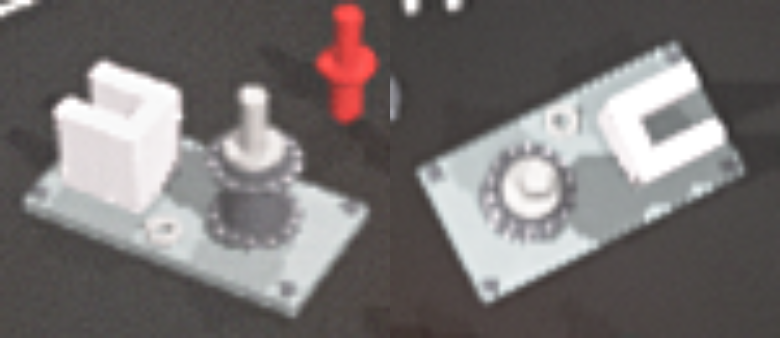

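```bash
cat > d.py <<'E'
from h import *
from scipy.optimize import least_squares
f=lambda r:np.round(r,1).tolist()
def cp(n,c):
    o=np.array([195,145] if n=='scene' else [255,180]);c=np.array(c,float)-([0,0] if n=='scene' else [390,0])
    return (c+.5)/5.2-.5+o
S=dict(P4=(25,203),P1=(294,305),P2=(370,210))
T=dict(P1=(417,170),P2=(490,303),P3=(747,172),P4=(668,42))
L=dict(P1=(48,95,12),P2=(-48,95,12),P3=(-48,-95,12),P4=(48,-95,12),M=(0,42,72),pt=(0,42,115))
S['pt']=(254,92);T['pt']=(542,183)
def W(p,k):
    c,s=np.cos(p[2]),np.sin(p[2]);x,y,z=L[k];return [p[0]+c*x-s*y,p[1]+s*x+c*y,z]
def res(p):
    r=[]
    for n,dd,o in(('scene',S,p[3:5]),('top',T,p[5:7])):
        for k,c in dd.items(): r+=list(proj(n,[W(p,k)])[0]+o-cp(n,c))
    return np.array(r+list(p[3:]*.5))
b=None
for a in(0.3,1,-.5,-1,2):
    q=least_squares(res,[560,-150,a,0,0,0,0],loss='soft_l1')
    if b is None or q.cost<b.cost:b=q
p=b.x;print(p,np.degrees(p[2]),b.cost);print(f(res(p)))
print('mouth',f(W(p,'M')))
def loc(X):
    d=np.array(X)[:2]-p[:2];c,s=np.cos(p[2]),np.sin(p[2]);return f([c*d[0]+s*d[1],-s*d[0]+c*d[1],X[2]])
for nm,s,t in(('notch',(217.3,161.9),(308.8,202.5)),('mouth',(243.3,173),(282.1,214.8))):
    print(nm,loc(atz('scene',np.array(s)-p[3:5],72)),loc(atz('top',np.array(t)-p[5:7],72)))
for c in((668+12,62),(697,92),(714,118),(730,130),(640,180),(605,105),(722,140),(650,120),(690,60)): print('top fork',c,loc(atz('top',cp('top',c)-p[5:7],72)))
for c in((55,100),(80,97),(92,65),(110,62),(180,85),(155,77),(135,118),(90,108),(140,125)): print('sc fork',c,loc(atz('scene',cp('scene',c)-p[3:5],72)))
np.save('p.npy',p)
E
python3 d.py
```

```text
Traceback (most recent call last):
  File "d.py", line 20, in <module>
    q=least_squares(res,[560,-150,a,0,0,0,0],loss='soft_l1')
  File "d.py", line 16, in res
    for k,c in dd.items(): r+=list(proj(n,[W(p,k)])[0]+o-cp(n,c))
                                   ~~~~^^^^^^^^^^^^
  File "h.py", line 19, in proj
    K,D,p,Rm=cal(n);r=cv2.Rodrigues(Rm.T)[0]
             ~~~^^^
  File "h.py", line 5, in cal
    c=env.get_calibration(n);K=np.array([[c['fx'],0,c['cx']],[0,c['fy'],c['cy']],[0,0,1.]])
ValueError: time passes only in moves, steps and waits
```

```bash
python3 - <<'E'
s=open('h.py').read()
s=s.replace("def cal(n):","from functools import lru_cache\n@lru_cache\ndef cal(n):")
open('h.py','w').write(s)
E
python3 d.py
```

```text
[ 5.64582244e+02 -1.42700731e+02  4.49530824e-01  3.10441515e-01
  5.59954193e-01  3.32715333e-02 -4.66102207e-02] 25.75621898626765 2.4611688300525594
[-0.3, -0.4, 0.4, 0.1, -0.2, -0.7, 0.1, 1.0, 0.2, 0.4, -0.6, 0.4, -0.0, -0.3, 1.6, -0.2, -0.7, -0.3, 0.2, 0.3, 0.0, -0.0]
mouth [546.3, -104.9, 72.0]
notch [-10.8, -58.6, 72.0] [-0.2, -55.1, 72.0]
mouth [-3.3, 39.0, 72.0] [3.7, 39.9, 72.0]
top fork (680, 62) [29.0, -76.8, 72.0]
top fork (697, 92) [7.6, -77.2, 72.0]
top fork (714, 118) [-11.6, -78.8, 72.0]
top fork (730, 130) [-22.7, -84.0, 72.0]
top fork (640, 180) [-24.6, -19.6, 72.0]
top fork (605, 105) [26.4, -22.4, 72.0]
top fork (722, 140) [-25.9, -76.6, 72.0]
top fork (650, 120) [5.4, -42.8, 72.0]
top fork (690, 60) [27.3, -83.0, 72.0]
sc fork (55, 100) [15.1, -87.5, 72.0]
sc fork (80, 97) [5.7, -75.6, 72.0]
sc fork (92, 65) [-23.6, -85.1, 72.0]
sc fork (110, 62) [-31.3, -76.8, 72.0]
sc fork (180, 85) [-32.5, -27.7, 72.0]
sc fork (155, 77) [-31.9, -44.9, 72.0]
sc fork (135, 118) [6.6, -36.3, 72.0]
sc fork (90, 108) [11.5, -64.9, 72.0]
sc fork (140, 125) [10.7, -30.4, 72.0]
```

```bash
cat > e.py <<'E'
from h import *
from scipy.optimize import least_squares
from scipy.ndimage import map_coordinates
p0=np.load('p.npy')
def edge(n,A,B,off,m=40,w=3.5,fr=(.08,.92),sign=0):
    g=cv2.imread(f'pics/{n}0.png').astype(float).mean(2)
    a,b=proj(n,[A,B])+off;t=(b-a)/np.linalg.norm(b-a);nn=np.array([-t[1],t[0]])
    s=np.linspace(-w,w,71);P=[]
    for u in np.linspace(*fr,m):
        c=a+u*(b-a);q=c+s[:,None]*nn
        d=np.gradient(cv2.GaussianBlur(map_coordinates(g,[q[:,1],q[:,0]],order=1)[None],(0,0),5)[0])
        d=np.abs(d);i=d.argmax()
        if d[i]>.8 and 3<i<67:P.append(q[i])
    return np.array(P)
def W(p,l):
    c,s=np.cos(p[2]),np.sin(p[2]);x,y,z=l;return [p[0]+c*x-s*y,p[1]+s*x+c*y,z]
C=[(48,95),(-48,95),(-48,-95),(48,-95)]
def run(n,es,p,off):
    obs=[]
    for i,z in es:
        A,B=(*C[i],z),(*C[(i+1)%4],z);P=edge(n,W(p,A),W(p,B),off);obs.append((A,B,P))
    def res(q):
        r=[]
        for A,B,P in obs:
            a,b=proj(n,[W(q,A),W(q,B)]);t=(b-a)/np.linalg.norm(b-a);r+=list((P-a)@np.array([-t[1],t[0]]))
        return np.array(r)
    s=least_squares(res,p[:3],loss='soft_l1',f_scale=.3)
    print(n,s.x.round(3),np.degrees(s.x[2]).round(2),'rms',np.sqrt((res(s.x)**2).mean()).round(2),[len(o[2]) for o in obs],'mouth',np.round(W(s.x,(0,42,72)),1),'notch',np.round(W(s.x,(0,-57,72)),1))
    return s.x
q=run('top',[(0,6),(1,6),(3,12)],p0,p0[5:7]);q=run('top',[(0,6),(1,6),(3,12)],q,[0,0])
r=run('scene',[(0,12),(3,0)],p0,p0[3:5]);r=run('scene',[(0,0),(3,0)],r,[0,0])
np.save('q.npy',q)
# gauge / block
f=lambda r:np.round(r,1).tolist()
for n in('scene','top'):
    for o in('gauge','gauge_grip','gauge_tip','block','awl'):
        R_=env.pinpoint(n,o)[:1]
        z=dict(gauge=75,gauge_grip=107,block=0,awl=75).get(o)
        if R_ and z is not None: print(n,o,f(R_[0]['location']),f(atz(n,R_[0]['location'],z)))
s=cv2.imread('pics/scene0.png')[195:265,270:340];t=cv2.imread('pics/top0.png')[190:260,170:240]
cv2.imwrite('pics/bl.png',np.hstack([cv2.resize(i,None,fx=5.6,fy=5.6,interpolation=cv2.INTER_LINEAR) for i in(s,t)]))
E
python3 e.py
```

```text
top [ 5.65312e+02 -1.41447e+02  4.40000e-01] 25.22 rms 0.18 [40, 40, 40] mouth [ 547.4 -103.5   72. ] notch [ 589.6 -193.    72. ]
top [ 5.65316e+02 -1.41445e+02  4.41000e-01] 25.25 rms 0.18 [40, 40, 40] mouth [ 547.4 -103.5   72. ] notch [ 589.6 -193.    72. ]
scene [ 5.61559e+02 -1.39466e+02  4.40000e-01] 25.23 rms 0.4 [40, 40] mouth [ 543.7 -101.5   72. ] notch [ 585.9 -191.    72. ]
scene [ 5.63904e+02 -1.44283e+02  4.40000e-01] 25.2 rms 0.36 [40, 40] mouth [ 546.  -106.3   72. ] notch [ 588.2 -195.9   72. ]
scene gauge [310.7, 225.3] [523.5, 174.9, 75.0]
scene gauge_grip [309.3, 220.9] [537.7, 179.9, 107.0]
scene block [300.7, 236.1] [523.9, 144.9, 0.0]
scene awl [296.8, 213.7] [526.0, 120.5, 75.0]
top gauge [190.0, 224.9] [524.5, 187.9, 75.0]
top gauge_grip [189.3, 220.9] [533.8, 184.7, 107.0]
top block [207.4, 224.1] [533.4, 141.7, 0.0]
top awl [216.7, 223.6] [526.9, 103.0, 75.0]
```

View pics/bl.png

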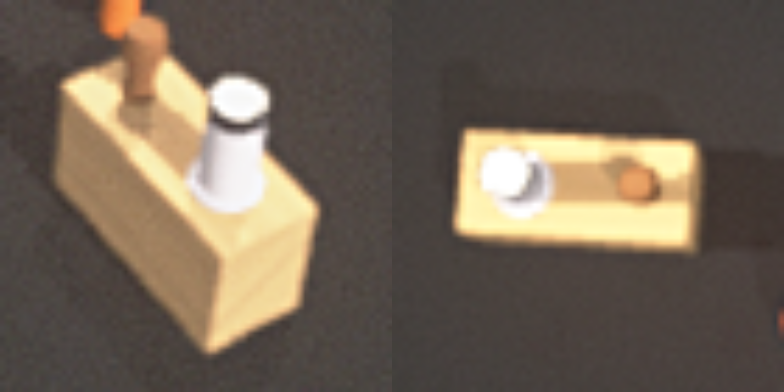

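The crop shows the gauge's white face at top px ≈(190,221) and the awl at ≈(213,222). The block's top is nearly square with the image. Both cameras give the same fixture angle (25.2°) and put the bore mouth at about (547,-104,72), which is in reach and at the stated height. Now I'll move over the pin.

>>> step_arm:
  motion:
    - [[0.44,-0.95,0.15,0,0,-0.04],[0.44,-0.95,0.15,0,0,-0.04],[0.44,-0.95,0.15,0,0,-0.04]]
  gripper: 1
  grip_force: 40

```text
clock: 2.4
tcp_pos: [284.5, 464.0, 222.8]
tcp_rot: [0.25, 0.968, -0.0, 0.001]
wrist_force: [0.3, 0.9, 0.7]
grip_width: 0.998
gripper_force: 0.0
```

>>> step_arm:
  motion:
    - [[0.44,-0.95,0,0,0,-0.04],[0.44,-0.95,0,0,0,-0.04],[0.44,-0.95,0,0,0,-0.04]]

```text
clock: 2.7
tcp_pos: [336.9, 349.4, 222.6]
tcp_rot: [0.31, 0.951, -0.0, 0.0]
wrist_force: [1.2, 0.4, 0.4]
grip_width: 0.999
gripper_force: 0.0
```

>>> step_arm:
  motion:
    - [[0.44,-0.945,0,0,0,-0.04],[0.44,-0.945,0,0,0,-0.04],[0.44,-0.945,0,0,0,-0.04]]

```text
clock: 3.0
tcp_pos: [389.3, 235.9, 222.7]
tcp_rot: [0.37, 0.929, 0.0, 0.0]
wrist_force: [-0.2, 1.3, 0.2]
grip_width: 0.997
gripper_force: 0.0
```

>>> step_arm:
  motion:
    - [[0.44,-0.945,0,0,0,-0.04],[0.44,-0.945,0,0,0,-0.04],[0.44,-0.945,0,0,0,-0.04]]

```text
clock: 3.3
tcp_pos: [441.9, 122.4, 222.8]
tcp_rot: [0.427, 0.904, 0.0, 0.001]
wrist_force: [0.3, 0.1, 0.4]
grip_width: 0.996
gripper_force: 0.0
```

>>> step_arm:
  motion:
    - [[0.44,-0.945,0,0,0,-0.04],[0.44,-0.945,0,0,0,-0.04],[0.44,-0.945,0,0,0,-0.04]]

```text
clock: 3.6
tcp_pos: [494.6, 8.8, 222.8]
tcp_rot: [0.483, 0.876, -0.0, 0.001]
wrist_force: [0.5, -0.1, 0.7]
grip_width: 1.002
gripper_force: 0.0
```

>>> step_arm:
  motion:
    - [[0.44,-0.945,0,0,0,-0.04],[0.44,-0.945,0,0,0,-0.04],[0.44,-0.945,0,0,0,-0.04],[0.44,-0.945,0,0,0,-0.04]]

```text
clock: 4.0
tcp_pos: [546.9, -104.7, 222.4]
tcp_rot: [0.538, 0.843, -0.001, 0.001]
wrist_force: [-0.3, -0.3, -0.1]
grip_width: 0.998
gripper_force: 0.0
```

>>> step_arm:
  motion:
    - [[0,0,-0.4,0,0,0],[0,0,-0.7,0,0,0],[0,0,-0.95,0,0,0],[0,0,-0.95,0,0,0]]

```text
clock: 4.4
tcp_pos: [543.2, -98.4, 104.8]
tcp_rot: [0.535, 0.845, -0.002, -0.003]
wrist_force: [-0.3, 0.6, 1.7]
grip_width: 1.004
gripper_force: 0.0
```

>>> step_arm:
  motion:
    - [[0,0,-0.1,0,0,0],[0,0,-0.2,0,0,0],[0,0,-0.2,0,0,0]]

```text
clock: 4.7
tcp_pos: [545.9, -99.7, 83.8]
tcp_rot: [0.535, 0.845, 0.0, -0.0]
wrist_force: [0.3, 0.1, -0.3]
grip_width: 1.003
gripper_force: 0.0
```

>>> step_arm:
  motion:
    - [[0,0,0,0,0,0],[0,0,0,0,0,0],[0,0,0,0,0,0],[0,0,0,0,0,0],[0,0,0,0,0,0],[0,0,0,0,0,0],[0,0,0,0,0,0],[0,0,0,0,0,0]]
  gripper: 0
  grip_force: 25

```text
clock: 5.5
tcp_pos: [546.6, -100.2, 84.6]
tcp_rot: [0.535, 0.845, 0.0, 0.0]
wrist_force: [0.3, 2.0, 2.8]
grip_width: 0.157
gripper_force: 24.5
```

>>> step_arm:
  motion:
    - [[0,0,0,0,0,0],[0,0,0,0,0,0],[0,0,0,0,0,0.05],[0,0,0,0,0,0.1],[0,0,0,0,0,0.14],[0,0,0,0,0,0.18],[0,0,0,0,0,0.22],[0,0,0,0,0,0.26]]
  gripper: 0.8

```text
clock: 6.3
tcp_pos: [545.8, -100.3, 84.0]
tcp_rot: [0.153, 0.988, -0.0, -0.0]
wrist_force: [0.5, 0.4, -0.1]
grip_width: 0.802
gripper_force: 0.0
```

>>> step_arm:
  motion:
    - [[0,0,0,0,0,0.04],[0,0,0,0,0,0.08],[0,0,0,0,0,0.12],[0,0,0,0,0,0.16],[0,0,0,0,0,0.2],[0,0,0,0,0,0.24],[0,0,0,0,0,0.24]]

```text
clock: 7.0
tcp_pos: [545.8, -100.4, 84.1]
tcp_rot: [-0.219, 0.976, 0.0, -0.0]
wrist_force: [0.5, 0.2, 0.2]
grip_width: 0.803
gripper_force: 0.0
```

>>> step_arm:
  motion:
    - [[0,0,0,0,0,0],[0,0,0,0,0,0],[0,0,0,0,0,0],[0,0,0,0,0,0],[0,0,0,0,0,0],[0,0,0,0,0,0],[0,0,0,0,0,0]]
  gripper: 0
  grip_force: 20

```text
clock: 7.7
tcp_pos: [546.4, -100.4, 84.4]
tcp_rot: [-0.219, 0.976, -0.0, 0.0]
wrist_force: [0.0, -1.8, 1.3]
grip_width: 0.164
gripper_force: 19.6
```

>>> step_arm:
  motion:
    - [[0,0,0,0,0,0],[0,0,0.15,0,0,0],[0,0,0.3,0,0,0],[0,0,0.45,0,0,0],[0,0,0.6,0,0,0],[0,0,0.6,0,0,0],[0,0,0.6,0,0,0]]
  grip_force: 45

```text
clock: 8.4
tcp_pos: [545.7, -99.8, 155.6]
tcp_rot: [-0.219, 0.976, 0.0, -0.0]
wrist_force: [-0.5, -0.1, -1.6]
grip_width: 0.141
gripper_force: 44.0
```

>>> step_arm:
  motion:
    - [[0.09,-0.19,0,0,0,0],[0.18,-0.38,0,0,0,0],[0.27,-0.57,0,0,0,0],[0.354,-0.759,0,0,0,0],[0.354,-0.759,0,0,0,0],[0.354,-0.759,0,0,0,0],[0.354,-0.759,0,0,0,0]]

```text
clock: 9.1
tcp_pos: [587.9, -189.9, 155.1]
tcp_rot: [-0.219, 0.976, 0.001, -0.001]
wrist_force: [-0.3, -0.6, -1.8]
grip_width: 0.146
gripper_force: 44.1
```

```bash
cat > g.py <<'E'
from h import *
f=lambda r:np.round(r,1).tolist()
ims=[]
for n,(u,v,w) in(('scene',(195,135,85)),('top',(255,175,85))):
    im=env.capture(n);cv2.imwrite(f'pics/{n}2.png',im[...,::-1]);ims.append(cv2.resize(im[v:v+64,u:u+w,::-1],None,fx=4.6,fy=4.6,interpolation=cv2.INTER_LINEAR))
    for o in('bore_mouth','notch'): print(n,o,[(f(r['location']),f(atz(n,r['location'],72))) for r in env.pinpoint(n,o)[:1]])
s=env.read_state();print(s['tcp_pos'],s['wrist_force'])
cv2.imwrite('pics/lift.png',np.hstack(ims))
E
python3 g.py
```

```text
scene bore_mouth [([244.8, 171.9], [538.7, -107.7, 72.0])]
scene notch [([215.7, 160.6], [581.6, -205.6, 72.0])]
top bore_mouth [([283.2, 212.0], [559.6, -109.1, 72.0])]
top notch [([311.5, 200.5], [594.8, -201.6, 72.0])]
[ 588.68595072 -190.74659209  156.45295849] [ 0.49046091  0.66466139 -2.00679679]
```

View pics/lift.png

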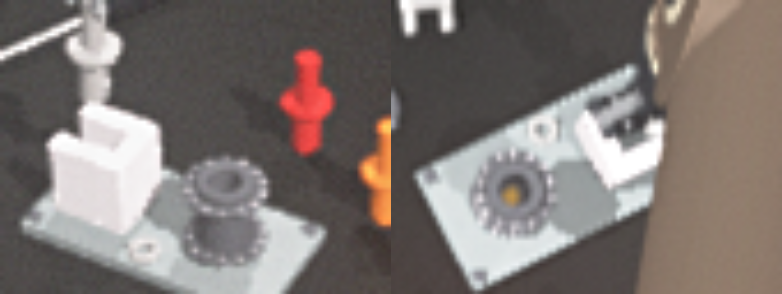

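Run:
```python
from h import *
f=lambda r:np.round(r,1).tolist()
g=lambda n,x,y:np.array([(x+.5)/4.6-.5+(195 if n=='scene' else 255-391/4.6),(y+.5)/4.6-.5+(135 if n=='scene' else 175)])
print('held flange', f(proj('scene',[[588.7,-190.7,146.5]])),f(g('scene',94,46)))
print('bore',f(atz('scene',g('scene',226,183),72)),f(atz('top',g('top',516,189),72)))
print('bore again',f(proj('scene',[[546.5,-101.8,72]])),f(g('scene',226,183)),f(proj('top',[[546.5,-101.8,72]])),f(g('top',516,189)))
# fork outline at z=72 for given notch centre, scene
t=np.radians(25.2)
for nx,ny in((588.7,-191.3),):
  P=[[nx+np.cos(t)*x-np.sin(t)*y,ny+np.sin(t)*x+np.cos(t)*y,72] for x,y in((26,-22),(12,-22),(12,22),(-12,22),(-12,-22),(-26,-22),(26,36),(-26,36))]
  for n in('scene','top'):
    uv=proj(n,P)
    im=cv2.imread(f'pics/{n}0.png');k=8;u0,v0=(195,145) if n=='scene' else (285,175)
    c=cv2.resize(im[v0:v0+48,u0:u0+48],None,fx=k,fy=k,interpolation=cv2.INTER_LINEAR)
    q=((uv-[u0,v0]+.5)*k-.5).astype(int)
    for a in q: cv2.circle(c,tuple(map(int,a)),3,(0,0,255),-1)
    globals()[n]=c
cv2.imwrite('pics/ov.png',np.hstack([scene,top]))
```

```text
held flange [[215.1, 145.2]] [215.0, 144.6]
bore [548.0, -100.4, 72.0] [547.9, -104.1, 72.0]
bore again [[243.9, 173.9]] [243.7, 174.4] [[281.1, 216.1]] [281.8, 215.7]
```

View pics/ov.png

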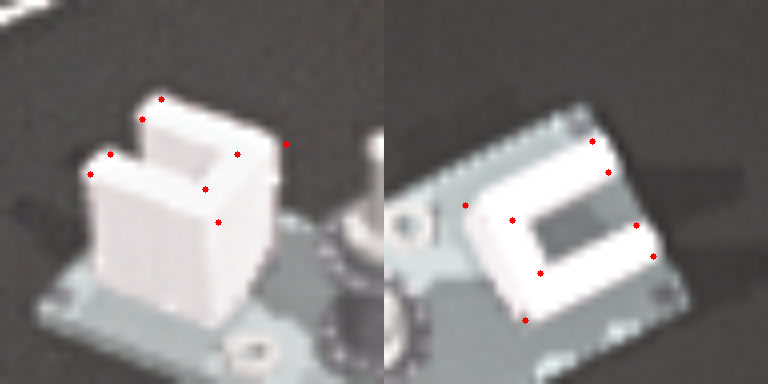

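The held axle projects to scene (215.1,145.2) and is seen at (215.0,144.6). The fork overlay fits in both views. Lowering it now.

>>> step_arm:
  motion:
    - [[0.007,-0.015,-0.1,0,0,0],[0.007,-0.015,-0.2,0,0,0],[0.007,-0.015,-0.25,0,0,0],[0.007,-0.015,-0.3,0,0,0],[0.007,-0.015,-0.34,0,0,0],[0.007,-0.015,-0.34,0,0,0]]

```text
clock: 10.0
tcp_pos: [589.1, -193.0, 114.6]
tcp_rot: [-0.219, 0.976, 0.0, -0.001]
wrist_force: [-1.0, 0.2, -2.2]
grip_width: 0.143
gripper_force: 44.1
```

>>> step_arm:
  motion:
    - [[0,0,-0.03,0,0,0],[0,0,-0.06,0,0,0],[0,0,-0.08,0,0,0],[0,0,-0.08,0,0,0]]

```text
clock: 10.4
tcp_pos: [589.3, -193.0, 105.5]
tcp_rot: [-0.219, 0.976, 0.0, -0.0]
wrist_force: [0.3, -1.8, -2.5]
grip_width: 0.139
gripper_force: 44.1
```

>>> step_arm:
  motion:
    - [[0,0,-0.04,0,0,0],[0,0,-0.08,0,0,0],[0,0,-0.12,0,0,0],[0,0,-0.15,0,0,0],[0,0,-0.165,0,0,0],[0,0,-0.175,0,0,0],[0,0,-0.175,0,0,0],[0,0,-0.175,0,0,0]]

```text
clock: 11.2
tcp_pos: [589.6, -193.2, 85.0]
tcp_rot: [-0.219, 0.976, -0.0, 0.0]
wrist_force: [0.3, -1.1, -2.0]
grip_width: 0.144
gripper_force: 44.1
```

>>> step_arm:
  motion:
    - [[0,0,-0.006,0,0,0],[0,0,-0.012,0,0,0],[0,0,-0.012,0,0,0],[0,0,-0.012,0,0,0]]

```text
clock: 11.6
tcp_pos: [590.0, -193.5, 84.2]
tcp_rot: [-0.219, 0.976, -0.0, 0.001]
wrist_force: [-0.3, -0.7, 4.0]
grip_width: 0.141
gripper_force: 45.0
```

Contact with the prongs: the force rose to +4 N. Now I'll release, back off upward and look at the result. In the same script I'll measure the gauge.

>>> step_arm:
  motion:
    - [[0,0,0,0,0,0],[0,0,0,0,0,0],[0,0,0,0,0,0],[0,0,0,0,0,0],[0,0,0,0,0,0],[0,0,0,0,0,0],[0,0,0,0,0,0]]
  gripper: 0.9

```text
clock: 12.3
tcp_pos: [589.5, -193.1, 83.4]
tcp_rot: [-0.219, 0.976, 0.0, -0.0]
wrist_force: [-0.6, -0.0, 0.6]
grip_width: 0.901
gripper_force: 0.0
```

>>> step_arm:
  motion:
    - [[0,0,0.2,0,0,0],[0,0,0.4,0,0,0],[0,0,0.7,0,0,0],[0,0,1,0,0,0],[0,0,1,0,0,0]]

```text
clock: 12.8
tcp_pos: [592.3, -194.1, 209.1]
tcp_rot: [-0.219, 0.976, -0.002, 0.004]
wrist_force: [-0.9, -1.2, -0.4]
grip_width: 0.9
gripper_force: 0.0
```

>>> step_arm:
  motion:
    - [[-0.1,0.4,0.1,0,0,-0.05],[-0.2,0.8,0.15,0,0,-0.1],[-0.2,1,0.15,0,0,-0.14],[-0.2,1,0.15,0,0,-0.18]]

```text
clock: 13.2
tcp_pos: [565.4, -67.4, 221.4]
tcp_rot: [0.062, 0.998, 0.001, 0.0]
wrist_force: [-0.8, -0.4, -0.3]
grip_width: 0.903
gripper_force: 0.0
```

```bash
cat > k.py <<'E'
from h import *
f=lambda r:np.round(r,1).tolist()
ims=[]
for n,(u,v) in(('scene',(195,130)),('top',(255,175))):
    im=env.capture(n);cv2.imwrite(f'pics/{n}3.png',im[...,::-1]);ims.append(cv2.resize(im[v:v+70,u:u+80,::-1],None,fx=4.8,fy=4.8,interpolation=cv2.INTER_LINEAR))
s=env.read_state();print(s['tcp_pos'],s['joint_positions'].round(2))
cv2.imwrite('pics/park.png',np.hstack(ims))
# gauge from clicked points in pics/bl.png (5.6x)
S=lambda x,y:np.array([(x+.5)/5.6-.5+270,(y+.5)/5.6-.5+195]);T=lambda x,y:np.array([(x-392+.5)/5.6-.5+170,(y+.5)/5.6-.5+190])
X,e=tri(S(239,98),T(509,174));print('face',f(X),e, f(atz('scene',S(239,98),135)),f(atz('top',T(509,174),135)))
print('collar',f(atz('scene',S(227,184),79)),f(atz('top',T(521,183),79)))
B=[atz('top',T(*c),75)[:2] for c in((463,128),(699,142),(695,250),(456,235))]
B=np.array(B);c=B.mean(0);ax=(B[0]+B[3]-B[1]-B[2]);ax/=np.linalg.norm(ax);print('block',f(c),ax,np.degrees(np.arctan2(ax[1],ax[0])),'gauge',f(c+30*ax),'len',np.linalg.norm(B[0]-B[1]),np.linalg.norm(B[1]-B[2]))
C=np.array([atz('scene',S(*c),75)[:2] for c in((62,90),(150,40),(318,207),(220,258))]);c=C.mean(0);print('block sc',f(c),'gauge',f(c+30*ax),np.linalg.norm(C[0]-C[3]),np.linalg.norm(C[0]-C[1]))
E
python3 k.py
```

```text
[565.36051797 -71.92632306 221.22296085] [-0.13  0.3   0.22  1.72 -0.07  1.12  1.56]
face [530.6, 177.3, 134.5] 2.5602901571669885 [530.0, 178.5, 135.0] [531.4, 176.3, 135.0]
collar [532.5, 182.0, 79.0] [532.3, 178.9, 79.0]
block [528.9, 147.2] [0.0811436  0.99670242] 85.34569731447742 gauge [531.3, 177.1] len 134.9553727081509 61.19841328307292
block sc [529.8, 149.4] gauge [532.2, 179.3] 126.71487957155557 58.22183497147173
```

View pics/park.png

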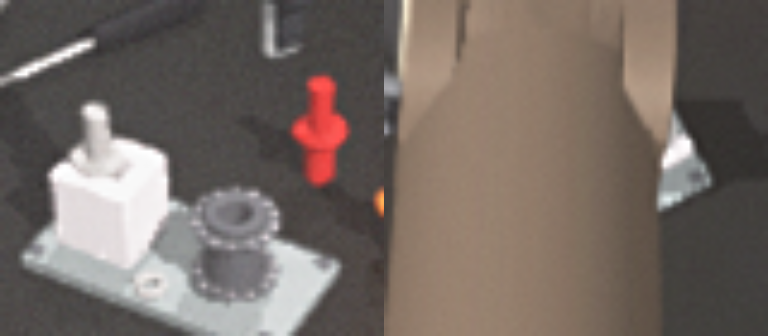

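The axle is parked upright with its flange on the prongs, in the scene crop at (95,150), and the gripper is clear of it. The gauge axis is at about (530.3,178). The face triangulates to z=134.5 against the 135 expected. I'll centre the gauge across y first, then x.

>>> step_arm:
  motion:
    - [[-0.05,0.4,0,0,0,0.01],[-0.1,0.7,0,0,0,0.013],[-0.15,1,0,0,0,0.013],[-0.15,1,0,0,0,0.013]]
  gripper: 0.52

```text
clock: 13.7
tcp_pos: [546.7, 52.0, 221.0]
tcp_rot: [0.037, 0.999, 0.001, -0.001]
wrist_force: [-0.2, 0.3, -0.4]
grip_width: 0.522
gripper_force: 0.0
```

>>> step_arm:
  motion:
    - [[-0.05,0.4,0,0,0,0],[-0.1,0.7,0,0,0,0],[-0.14,1,0,0,0,0],[-0.14,1,0,0,0,0],[-0.14,1,0,0,0,0]]

```text
clock: 14.2
tcp_pos: [530.9, 166.2, 221.0]
tcp_rot: [0.04, 0.999, -0.0, -0.0]
wrist_force: [0.4, -1.0, 0.0]
grip_width: 0.521
gripper_force: 0.0
```

>>> step_arm:
  motion:
    - [[0,0.083,0,0,0,0],[0,0.083,0,0,0,0],[0,0.083,0,0,0,0],[0,0.083,0,0,0,0]]

```text
clock: 14.6
tcp_pos: [530.9, 176.1, 221.5]
tcp_rot: [0.042, 0.999, -0.0, 0.0]
wrist_force: [0.3, -0.3, 0.4]
grip_width: 0.522
gripper_force: 0.0
```

>>> step_arm:
  motion:
    - [[0,0.016,-0.3,0,0,0],[0,0.016,-0.55,0,0,0],[0,0.016,-0.65,0,0,0],[0,0.016,-0.65,0,0,0],[0,0.016,-0.72,0,0,0],[0,0.016,-0.78,0,0,0],[0,0.016,-0.78,0,0,0]]

```text
clock: 15.3
tcp_pos: [530.6, 178.7, 127.6]
tcp_rot: [0.042, 0.999, -0.0, -0.0]
wrist_force: [-0.7, 0.1, 0.4]
grip_width: 0.516
gripper_force: 0.0
```

>>> step_arm:
  motion:
    - [[0,0,-0.06,0,0,0],[0,0,-0.12,0,0,0],[0,0,-0.18,0,0,0],[0,0,-0.24,0,0,0],[0,0,-0.3,0,0,0],[0,0,-0.32,0,0,0],[0,0,-0.32,0,0,0]]

```text
clock: 16.0
tcp_pos: [530.4, 178.7, 88.9]
tcp_rot: [0.042, 0.999, -0.0, -0.0]
wrist_force: [-0.5, 0.5, 0.5]
grip_width: 0.518
gripper_force: 0.0
```

>>> step_arm:
  motion:
    - [[0,0,0,0,0,0],[0,0,0,0,0,0],[0,0,0,0,0,0],[0,0,0,0,0,0],[0,0,0,0,0,0],[0,0,0,0,0,0]]
  gripper: 0
  grip_force: 20

```text
clock: 16.6
tcp_pos: [531.0, 179.0, 89.7]
tcp_rot: [0.042, 0.999, 0.0, 0.0]
wrist_force: [0.5, -0.2, 1.6]
grip_width: 0.316
gripper_force: 21.2
```

>>> step_arm:
  motion:
    - [[0,0,0,0,0,0],[0,0,0,0,0,0],[0,0,0,0,0,-0.04],[0,0,0,0,0,-0.08],[0,0,0,0,0,-0.12],[0,0,0,0,0,-0.16],[0,0,0,0,0,-0.2],[0,0,0,0,0,-0.24]]
  gripper: 0.52

```text
clock: 17.4
tcp_pos: [530.6, 178.6, 89.4]
tcp_rot: [0.409, 0.913, -0.0, -0.0]
wrist_force: [0.5, 0.7, -0.5]
grip_width: 0.518
gripper_force: 0.0
```

>>> step_arm:
  motion:
    - [[0,0,0,0,0,-0.04],[0,0,0,0,0,-0.08],[0,0,0,0,0,-0.12],[0,0,0,0,0,-0.16],[0,0,0,0,0,-0.2],[0,0,0,0,0,-0.24],[0,0,0,0,0,-0.26],[0,0,0,0,0,-0.26]]

```text
clock: 18.2
tcp_pos: [530.6, 178.7, 89.3]
tcp_rot: [0.736, 0.677, -0.0, 0.0]
wrist_force: [0.0, 0.3, -0.5]
grip_width: 0.519
gripper_force: 0.0
```

>>> step_arm:
  motion:
    - [[0,0,0,0,0,0],[0,0,0,0,0,0],[0,0,0,0,0,0],[0,0,0,0,0,0],[0,0,0,0,0,0],[0,0,0,0,0,0]]
  gripper: 0
  grip_force: 30

```text
clock: 18.8
tcp_pos: [530.9, 178.7, 89.6]
tcp_rot: [0.736, 0.677, 0.0, 0.0]
wrist_force: [2.0, -0.4, 0.5]
grip_width: 0.314
gripper_force: 29.6
```

>>> step_arm:
  motion:
    - [[0,0,0,0,0,0],[0,0,0.2,0,0,0],[0,0,0.4,0,0,0],[0,0,0.6,0,0,0],[0,0,0.8,0,0,0],[0,0,1,0,0,0],[0,0,1,0,0,0]]
  grip_force: 45

```text
clock: 19.5
tcp_pos: [532.0, 179.2, 212.3]
tcp_rot: [0.736, 0.677, 0.002, 0.0]
wrist_force: [-0.4, -0.4, -1.6]
grip_width: 0.304
gripper_force: 44.7
```

>>> step_arm:
  motion:
    - [[0,0,0.2,0,0,0],[0,0,0.35,0,0,0],[0,0,0.35,0,0,0]]

```text
clock: 19.8
tcp_pos: [531.4, 179.0, 252.5]
tcp_rot: [0.736, 0.677, 0.001, 0.0]
wrist_force: [-0.9, 0.2, -0.5]
grip_width: 0.309
gripper_force: 44.7
```

>>> step_arm:
  motion:
    - [[0.02,-0.3,0,0,0,0],[0.04,-0.6,0,0,0,0],[0.05,-0.9,0,0,0,0],[0.05,-0.95,0,0,0,0]]

```text
clock: 20.2
tcp_pos: [535.8, 59.3, 250.0]
tcp_rot: [0.738, 0.675, -0.001, 0.0]
wrist_force: [0.9, -0.8, -0.9]
grip_width: 0.31
gripper_force: 44.7
```

>>> step_arm:
  motion:
    - [[0.02,-0.3,0,0,0,0],[0.04,-0.6,0,0,0,0],[0.05,-0.9,0,0,0,0],[0.05,-0.95,0,0,0,0]]

```text
clock: 20.6
tcp_pos: [541.6, -54.0, 250.2]
tcp_rot: [0.738, 0.675, -0.001, 0.0]
wrist_force: [0.3, 0.2, -1.4]
grip_width: 0.308
gripper_force: 44.7
```

>>> step_arm:
  motion:
    - [[0.02,-0.2,0,0,0,0],[0.03,-0.4,0,0,0,0],[0.03,-0.437,0,0,0,0],[0.03,-0.437,0,0,0,0],[0.03,-0.437,0,0,0,0]]

```text
clock: 21.1
tcp_pos: [546.1, -100.1, 250.6]
tcp_rot: [0.736, 0.677, -0.0, -0.001]
wrist_force: [-0.1, 0.4, -1.5]
grip_width: 0.306
gripper_force: 44.7
```

>>> step_arm:
  motion:
    - [[0,0,-0.25,0,0,0],[0,0,-0.5,0,0,0],[0,0,-0.72,0,0,0],[0,0,-0.72,0,0,0],[0,0,-0.72,0,0,0],[0,0,-0.72,0,0,0]]

```text
clock: 21.7
tcp_pos: [547.4, -101.3, 166.5]
tcp_rot: [0.736, 0.677, 0.001, 0.001]
wrist_force: [-0.7, -0.5, -0.7]
grip_width: 0.307
gripper_force: 44.7
```

Run:
```python
from h import *
im=env.capture('scene');s=env.read_state();print(s['tcp_pos'],s['wrist_force'],s['tcp_rot'])
t=s['tcp_pos'];print(proj('scene',[[t[0],t[1],t[2]-78.5],[546.5,-101.8,72]]))
for o in('gauge_tip','bore_mouth'): print(o,[(r['location'],r['p']) for r in env.pinpoint('scene',o)][:2])
cv2.imwrite('pics/tip.png',cv2.resize(im[120:200,200:290,::-1],None,fx=7,fy=7,interpolation=cv2.INTER_LINEAR))
```

```text
[ 547.39868016 -101.4663746   166.6146329 ] [ 0.64525542 -0.59795711 -0.92584926] [0.73587793 0.67711302 0.00096847 0.00083138]
[[243.65808535 170.17371311]
 [243.8654559  173.94528426]]
gauge_tip []
bore_mouth [([243.9, 175.7], 0.74)]
```

View pics/tip.png

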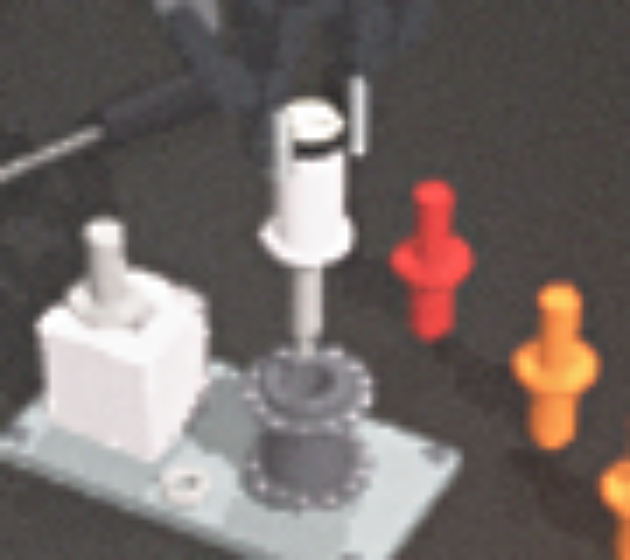

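The tip projects to (243.7,170.2) and is seen at (243.3,170.3), over the bore, which is seen at (244.2,174.6). The gauge is upright, so I'm descending.

>>> step_arm:
  motion:
    - [[0,0,-0.06,0,0,0],[0,0,-0.12,0,0,0],[0,0,-0.17,0,0,0],[0,0,-0.22,0,0,0],[0,0,-0.25,0,0,0],[0,0,-0.25,0,0,0]]

```text
clock: 22.45
tcp_pos: [545.9, -101.7, 134.3]
tcp_rot: [0.736, 0.677, -0.0, -0.0]
wrist_force: [-0.3, 0.5, -1.8]
grip_width: 0.306
gripper_force: 44.7
```

>>> step_arm:
  motion:
    - [[0,0,-0.05,0,0,0],[0,0,-0.09,0,0,0],[0,0,-0.12,0,0,0],[0,0,-0.14,0,0,0],[0,0,-0.14,0,0,0],[0,0,-0.14,0,0,0]]

```text
clock: 23.05
tcp_pos: [546.4, -101.7, 118.3]
tcp_rot: [0.736, 0.677, 0.0, 0.0]
wrist_force: [-0.4, -0.2, -1.8]
grip_width: 0.311
gripper_force: 44.7
```

>>> step_arm:
  motion:
    - [[0,0,-0.03,0,0,0],[0,0,-0.05,0,0,0],[0,0,-0.065,0,0,0],[0,0,-0.065,0,0,0],[0,0,-0.065,0,0,0]]

```text
clock: 23.55
tcp_pos: [546.3, -101.7, 110.4]
tcp_rot: [0.736, 0.677, -0.0, -0.0]
wrist_force: [-0.5, -0.3, -1.4]
grip_width: 0.311
gripper_force: 44.7
```

>>> step_arm:
  motion:
    - [[0,0,-0.015,0,0,0],[0,0,-0.03,0,0,0],[0,0,-0.03,0,0,0],[0,0,-0.03,0,0,0],[0,0,-0.03,0,0,0]]

```text
clock: 24.05
tcp_pos: [546.5, -101.7, 107.0]
tcp_rot: [0.736, 0.677, 0.0, 0.0]
wrist_force: [0.1, 1.4, -0.5]
grip_width: 0.309
gripper_force: 44.9
```

>>> step_arm:
  motion:
    - [[0,0,-0.01,0,0,0],[0,0,-0.02,0,0,0],[0,0,-0.025,0,0,0],[0,0,-0.025,0,0,0],[0,0,-0.025,0,0,0]]

```text
clock: 24.55
tcp_pos: [546.5, -101.7, 104.0]
tcp_rot: [0.736, 0.677, 0.0, 0.0]
wrist_force: [0.7, 1.0, 0.5]
grip_width: 0.308
gripper_force: 45.1
```

>>> step_arm:
  motion:
    - [[0,0,-0.01,0,0,0],[0,0,-0.012,0,0,0],[0,0,-0.012,0,0,0],[0,0,-0.012,0,0,0],[0,0,-0.012,0,0,0],[0,0,-0.012,0,0,0]]

```text
clock: 25.15
tcp_pos: [546.4, -101.7, 102.5]
tcp_rot: [0.736, 0.677, 0.0, 0.0]
wrist_force: [1.0, -0.5, 1.9]
grip_width: 0.311
gripper_force: 45.2
```

Run:
```python
from h import *
for i in range(6):
    env.capture('scene');s=env.read_state();print(s['clock'],s['tcp_pos'].round(1),s['wrist_force'].round(1),s['tcp_rot'].round(3),s['torque'].round(2))
```

```text
25.2 [ 546.4 -101.7  102.4] [ 0.5 -1.2  1.7] [0.736 0.677 0.    0.   ] [ 0.01 -0.38 -0.03]
25.25 [ 546.4 -101.7  102.5] [ 1.1 -0.7  2.5] [0.736 0.677 0.    0.   ] [-0.04 -0.35  0.06]
25.3 [ 546.4 -101.7  102.5] [0.7 0.1 2.2] [0.736 0.677 0.    0.   ] [-0.03 -0.43 -0.01]
25.35 [ 546.4 -101.7  102.5] [ 1.7 -0.5  1.7] [0.736 0.677 0.    0.   ] [-0.04 -0.38 -0.02]
25.4 [ 546.4 -101.6  102.5] [ 1.  -0.5  1.9] [0.736 0.677 0.    0.   ] [-0.   -0.37  0.01]
25.45 [ 546.4 -101.7  102.4] [2.5 0.1 2.3] [0.736 0.677 0.    0.   ] [-0.05 -0.4  -0.02]
```

>>> step_arm:
  motion:
    - [[0.004,0,0,0,0,0],[0.008,0,0,0,0,0],[0.008,0,0,0,0,0],[0.008,0,0,0,0,0],[0.008,0,0,0,0,0],[0.008,0,0,0,0,0]]

```text
clock: 26.05
tcp_pos: [547.0, -101.6, 102.3]
tcp_rot: [0.736, 0.677, -0.0, -0.0]
wrist_force: [-1.0, 0.7, 2.5]
grip_width: 0.309
gripper_force: 45.0
```

Run:
```python
from h import *
for i in range(6):
    env.capture('scene');s=env.read_state();print(s['clock'],s['tcp_pos'].round(1),s['wrist_force'].round(1),s['tcp_rot'].round(3),s['torque'].round(2))
```

```text
26.1 [ 547.  -101.6  102.3] [-1.1 -0.2  2. ] [ 0.736  0.677 -0.    -0.   ] [ 0.01  0.38 -0.01]
26.15 [ 547.  -101.6  102.3] [-1.2 -1.   1.8] [ 0.736  0.677 -0.    -0.   ] [0.02 0.35 0.02]
26.2 [ 547.  -101.6  102.3] [-1.1 -1.2  2.7] [ 0.736  0.677 -0.    -0.   ] [0.01 0.42 0.05]
26.25 [ 547.  -101.6  102.3] [-0.7 -0.3  1.7] [ 0.736  0.677 -0.    -0.   ] [ 0.01  0.42 -0.03]
26.3 [ 547.  -101.6  102.3] [-0.7 -0.9  2. ] [ 0.736  0.677 -0.    -0.   ] [-0.01  0.42 -0.01]
26.35 [ 547.1 -101.6  102.4] [-2.7 -0.3  1.9] [ 0.736  0.677 -0.    -0.   ] [ 0.04  0.44 -0.01]
```

The side force only flipped its sign when I nudged the gauge, so it is friction on the seat and not contact with the wall. The plunger is in about 6 mm at about 3.6 N. Handing in.

```bash
python3 -c "
from plant import env
print(env.job_done())"
```

```text
the job is handed in; nothing more can be done
None
```

I handed the job in at about 26 s, with the dummy axle hanging in the fork's notch and the gauge held upright on the seat, plunger in about 6 mm at about 3.6 N; `env.job_done()` gave no verdict, so I don't know if it passed.

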